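# Park the running sample carousel with its locking pin

### The job

The sample carousel is still being turned by its weak drive and has to be locked for loading. Take the locking pin out of its parking block, put its foot through the slot of the fixed guide bracket and rub it gently on the turning disc to brake it to a slow creep, so that the disc's hole comes to rest under the slot; then let the pin drop in, press it gently fully home and let go. Do not strike or press the carousel hard with the pin, and leave the racks, jar and cup where they are.

Things in the scene. Friction and masses are not known exactly. Their poses are not given: they have to be found in the camera images.
- carousel: Sample carousel fixed on the bench: white housing 250 x 250 mm under a grey disc, and on its -x side an aluminium guide bracket: a post outside the disc carrying a plate 50 mm wide and 10 mm thick over the disc's rim, underside 61 mm and top 71 mm above the bench. Origin: on the bench, on the disc's upright axis; z up.
- slot (a point): Centre of the mouth of the fixed guide slot, at the plate's top face (71 mm above the bench), 81 mm from the disc's axis towards the carousel's -x. The slot is 15 x 15 mm, sides along the carousel's x and y, straight down through the 10 mm plate; under it is a 6 mm gap and then the disc.
- lock_hole (a point): Centre of the mouth of the disc's only locking hole, at its top face; it turns with the disc 81 mm from the axis and passes under the slot once a turn. The hole is 16 mm wide along its travel, 18 mm radially, 14 mm deep with a closed floor.
- disc (a joint): Disc angle (rad), growing without wrapping as it turns counter-clockwise from above; the hole is under the slot at multiples of 2 pi. A weak drive that never stops turns it at 2 rad/s: 0.30 N m at standstill, falling evenly to none at 2 rad/s. So 4 to 9 N of the pin's foot stalls it, depending on friction, less slows it in proportion; let go, it is up to speed in a fraction of a second.
- pin: Loose locking pin, upright in the parking block, 62 mm long, about 90 g: steel shank 12 mm in diameter, 28 mm long, foot chamfered 1 mm; on it a round black head 24 mm in diameter, 34 mm high. Origin: centre of the foot's end face, z up the pin. Home, the shoulder lies on the guide plate, the foot 12 mm deep in the disc's hole; riding on the disc, the shoulder is 12 mm above the plate.
- pin_shoulder (a point): Point on the pin's axis at the underside of its head, 28 mm above the foot.
- park: Parking block fixed on the bench, 60 x 60 x 36 mm, with one square 14 mm hole right through in which the pin stands (shoulder on the block's top, foot 8 mm above the bench). Origin: centre of its underside.
- rack_a: Bystander: black tube rack 96 x 118 x 30 mm fixed on the bench, two tubes up to 95 mm high standing in it. Origin: centre of its underside.
- rack_b: Bystander: loose black tube rack 96 x 184 mm with three tubes up to 95 mm high. Origin: centre of its underside.
- rack_c: Bystander: loose black tube rack 96 x 184 mm with two tubes up to 95 mm high. Origin: centre of its underside.
- wipes: Bystander: jar 70 mm across, 120 mm high. Origin: centre of its underside.
- pen_cup: Bystander: white cup 72 mm across, 90 mm high. Origin: centre of its underside.
- disc_top (a point): Centre of the grey disc's top face, 55 mm above the bench; disc 210 mm across, 17 mm thick. Its mount is sprung: pressed down at the slot it yields about 1 mm per 3 N, at most 4 mm. A steel hub (36 mm across, 12 mm proud) and white micro-tube caps (4 mm proud, up to 53 mm from the axis) stand on its middle; the rim, where the pin rides, is flat.

How it is judged:
On the way, in this order (a step that is already met when the one before it is completed fails the run):
1. the pin is lifted out of the parking block (height (world z) of pin above 0.045 m), for 0.1 s.
2. the pin's foot, through the guide slot, rides on the disc's top face (not in the hole) and has braked the disc to under 0.7 rad/s, for 0.2 s (horizontal distance between pin and slot below 0.006 m and z of pin in the frame of carousel between 0.05 and 0.058 m and contact force between pin and carousel above 0.5 N and velocity of joint disc below 0.7 rad/s), for 0.2 s.
At the end, for the whole second after the job is handed in: The pin stands released through slot and hole: its axis within 6 mm of the slot's centre at the foot and within 0.15 rad of upright, its shoulder within 3 mm of the guide plate's top; the disc's hole is within 8 mm of the slot and disc and pin are at rest (under 0.05 rad/s, 0.02 m/s) (horizontal distance between pin and slot below 0.006 m and horizontal distance between lock_hole and slot below 0.008 m and z of pin_shoulder in the frame of slot below 0.003 m and angle between the z axis of pin and the z axis of carousel, either way round below 0.15 rad and velocity of joint disc between -0.05 and 0.05 rad/s and linear speed of pin below 0.02 m/s); the robot touches nothing.
It fails at once if the pin presses or strikes the carousel with more than 40 N (contact force between pin and carousel above 40 N).
It fails at once if a bystander is moved by more than 15 mm (distance of any of rack_b, rack_c, wipes, pen_cup from where it was at the start of the episode above 0.015 m).
It also fails if it takes over 61 s, if anything falls off the work surface, if the arm or the gripper's body presses on something with over 40 N, if the wrist force passes 120 N, or if a joint passes its speed limit or range.

### The arm

A 7-joint arm with a two-finger parallel gripper is mounted at the origin on the work surface. World frame = base frame: x ahead of the robot, y to its left, z up, the work surface at z = 0. Lengths are in m, angles in rad, forces in N, time in s.
With the tool pointing down it reaches from about 0.35 to 0.9 m from the base axis. Payload 8.1 kg.
Tool frame: the origin (TCP) lies between the finger pads; the fingertips stand ahead of it and the grasp point (between the pads) is the TCP (arm.nose_length is the z of the fingertips in the tool frame, in m); z points along the fingers, y is the line along which they close (so a half turn about z gives the same grasp; the last joint's range is limited). The gripper opens to 92 mm and grips with 3 to 60 N. Pads are 19 mm wide; open, the fingers measure 130 mm over their backs; the gripper's body (75 mm by 190 mm) begins 47 mm behind the grasp point.
Start: joints at [1.158, 0.434, 0.025, 1.573, -0.012, 1.134, -0.075], TCP at [0.191, -0.595, 0.246] pointing down, gripper open.
Joint ranges: [-2.62, 2.62], [-0.44, 2.09], [-1.27, 1.32], [0.08, 2.57], [-1.32, 4.46], [0.12, 2], [-2.74, 2.74]. Speed limits (rad/s): [2.22, 2.22, 3.01, 3.01, 3.14, 3.14, 3.14].

### API

Orientations are given as a rotation vector (axis times angle).
In Python, from cell import sensors, optics, arm gives the robot as it stands.
- The arm moves only by the tool arm_command, never from a script. Its argument "deltas" is one flat list of numbers, 7 for each row, row after row: the turn, a rotation vector about the world's x, y, z as a fraction of full scale, then the shift along the world's x, y, z as a fraction of full scale, then the finger opening in mm, from 0 to 91.8. In form: [wx, wy, wz, dx, dy, dz, fingers, wx, wy, wz, dx, dy, dz, fingers, ...]. A call has 1 to 20 rows; each row is the pose to reach, as a shift and turn from the pose commanded when the call began; what a row does not reach only later rows make up. Full scale, the value 1, is 1 m for a shift and 90 degrees for a turn. A row lasts 1/10 s, in which the tool goes at most 50 mm and 8.59 degrees, less where a joint would pass 70% of its speed; a pose out of reach is approached as far as the arm can. A call with a number of a shift or a turn outside -1 to 1 is refused whole. A call with a gripper value outside its range is refused whole. The fingers move at their own pace and stop on an object; "force" is the grip in N (left out, the last holds). Time passes only in rows, so rows that repeat a pose let the fingers close. It gives the time, the measured TCP pose, the force, the opening and the grip force at its end, in the units of the state.
- sensors.observe(): the state, without advancing time (a new reading comes with each control period).
- optics.get_image(name): name is "side" or "top" or "wrist"; returns the picture (400x640x3 uint8, blue, green, red); there is no depth.
- optics.calibration(name): a dict with "camera_matrix" (3x3 intrinsics, pixels), "rvec" (rotation vector, rad) and "tvec" (3), from world to camera coordinates, as OpenCV has them. Camera axes: x right, y down, z forward; pixel columns grow to the right and rows downward; lengths in m; the calibration is good to about 2 mm. A picture is of the moment at which its call begins: read the wrist's pose just before it. calibration takes no time and is no camera call; for the wrist camera it gives the pose at the moment of the call.
- arm.sign_off(): hands the job in; it is judged then, once.
The state is a dict: "clock": time; "joints": joint angles; "dq": joint speeds; "joint_efforts": joint torques, N m; "position": TCP position; "ee_rot": TCP orientation; "force": force on the tool from outside, world axes, zero at the start; "ft_torque": the same for the moment, N m; "width": opening from 0.0 (shut) to 1.0 (fully open); "gripper_force": force on a finger pad.
Only numpy, scipy, OpenCV 4.12 (cv2) and the standard library are available. Lean on these libraries where they do the work, as an engineer would, in place of code of your own. Each camera call takes 0.05 s, during which the arm holds its last target. There are 200 camera calls.

## Working session

There is one attempt and no reset: what is moved stays moved. The work goes in short steps, Python scripts to look and compute and a tool call to move; the robot and the scene stay as the last step left them, time stands still between calls to the robot, and variables do not carry over. Pictures are saved under pics/ and viewed, at most 10 in all, crops included, and the job is handed in when it is done.

Besides the shell and the picture viewer there is one more tool, called after "Emit:" as name(argument=value, ...), one argument or row to a line, values as JSON. arm_command: Moves the arm, as the interface text tells. Its arguments: {"type":"object","properties":{"deltas":{"type":"array","items":{"type":"number"}},"force":{"type":"number"}},"required":["deltas"]}

```bash
mkdir -p pics; python3 - <<'E'
from cell import sensors, optics, arm
import cv2
s=sensors.observe();print(s, arm.nose_length)
for n in ("top","side"):
    cv2.imwrite(f"pics/{n}0.png",optics.get_image(n)); print(n,optics.calibration(n))
E
```

```text
{'clock': 0.0, 'joints': array([ 1.1583903 ,  0.43520266,  0.02495176,  1.5741014 , -0.01160009,
        1.1339759 , -0.07507082]), 'dq': array([ 9.29188230e-04,  5.90577707e-04,  1.87552021e-03,  4.22762670e-04,
       -4.39596321e-05,  3.02542757e-04, -1.53515653e-03]), 'joint_efforts': array([-6.68617868e-04, -6.67864108e+01,  9.84579697e-01, -3.14465153e+01,
       -6.05112151e-02,  4.29167098e-02,  1.60923250e-04]), 'position': array([ 0.19036043, -0.59480338,  0.24495565]), 'ee_rot': array([-3.10250162e+00, -4.84433865e-01,  5.75501993e-04]), 'force': array([ 0.13338763,  0.26779884, -0.15962913]), 'ft_torque': array([ 0.00553209,  0.01923569, -0.01817018]), 'gripper_force': 0.0, 'width': 1.0004386790791129} 0.019
top {'camera_matrix': array([[446.1387354 ,   0.        , 316.3082003 ],
       [  0.        , 446.1387354 , 191.98895901],
       [  0.        ,   0.        ,   1.        ]]), 'rvec': array([ 2.1815374 , -2.15833295,  0.14557061]), 'tvec': array([-0.02484386,  0.6027708 ,  1.34557201])}
side {'camera_matrix': array([[364.65874984,   0.        , 320.38961426],
       [  0.        , 364.65874984, 199.78192675],
       [  0.        ,   0.        ,   1.        ]]), 'rvec': array([ 0.62417967, -2.75701798,  0.98011493]), 'tvec': array([0.52157869, 0.21218675, 1.0211754 ])}
```

View pics/top0.png

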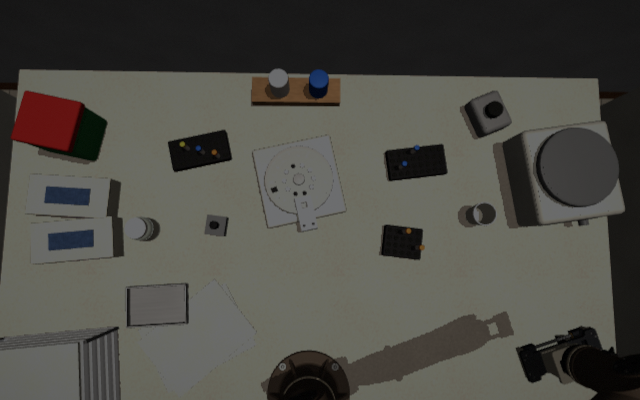

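View pics/side0.png

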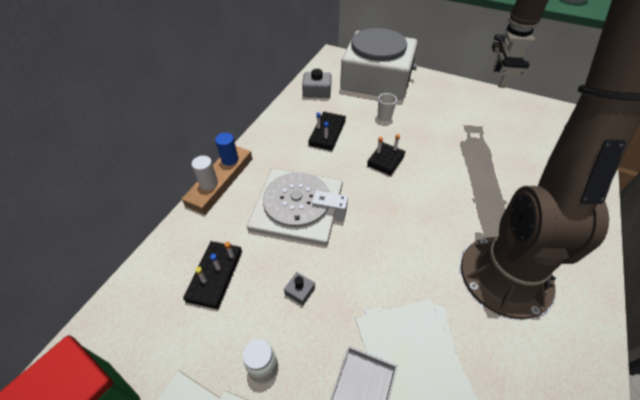

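The top view shows the carousel at about (299,180), its bracket plate at about (305,212), the dark disc hole at (274,189), and the pin in its block at (215,225). The side view shows the same layout. I'll enlarge that region.

```bash
python3 - <<'E'
import cv2
i=cv2.imread("pics/top0.png")[130:245,195:355]
i=cv2.convertScaleAbs(i,alpha=1.6)
cv2.imwrite("pics/crop1.png",cv2.resize(i,None,fx=5,fy=5,interpolation=cv2.INTER_CUBIC))
E
```

```text
(no output)
```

View pics/crop1.png

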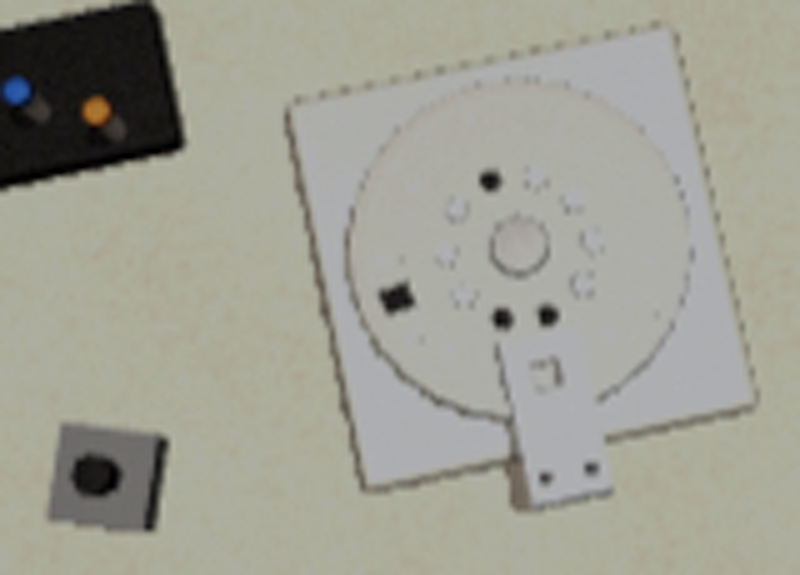

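The crop puts the slot at (546,374), the hub at (520,246), the pin head at (95,475) and the block corners at about (62,423) and (166,437).

```bash
cat > h.py <<'E'
import numpy as np, cv2
from cell import sensors, optics, arm
def ray(cal,u,v,z):
    K=cal["camera_matrix"];R=cv2.Rodrigues(np.array(cal["rvec"]))[0];t=np.array(cal["tvec"]).ravel()
    c=-R.T@t;d=R.T@np.linalg.inv(K)@[u,v,1];return c+d*(z-c[2])/d[2]
E
python3 - <<'E'
from h import *
c=optics.calibration("top")
P=lambda x,y,z:ray(c,195+(x+.5)/5-.5,130+(y+.5)/5-.5,z).round(4)
slot=P(546,374,.071);hub=P(520,246,.067);pin=P(95,475,.070)
print(slot,hub,pin,np.linalg.norm((slot-hub)[:2]),np.degrees(np.arctan2(*(hub-slot)[1::-1])))
b=np.array([P(x,y,.036) for x,y in((62,423),(166,437),(154,530),(48,519))]);print(b,b.mean(0))
print([np.degrees(np.arctan2(*(b[i]-b[j])[1::-1])) for i,j in((0,1),(3,2),(0,3),(1,2))])
h=np.array([P(x,y,.036) for x,y in((290,103),(670,28),(755,402),(367,490))]);print(h.mean(0),[np.degrees(np.arctan2(*(h[i]-h[j])[1::-1])) for i,j in((0,1),(3,2),(0,3),(1,2))])
s=sensors.observe()
R=cv2.Rodrigues(s["ee_rot"])[0];print(R.round(3)); w=optics.calibration("wrist");print(w, R.T@(ray(w,320,200,9)*0-cv2.Rodrigues(w["rvec"])[0].T@w["tvec"]-s["position"]))
E
```

```text
[0.5609 0.0194 0.071 ] [0.6389 0.0362 0.067 ] [0.4976 0.2872 0.07  ] 0.07978872100742065 12.154941697222222
[[0.5305 0.3156 0.036 ]
 [0.5226 0.2519 0.036 ]
 [0.4659 0.2574 0.036 ]
 [0.4719 0.3219 0.036 ]] [0.497725 0.2867   0.036   ]
[np.float64(82.9303418749478), np.float64(84.68545433005525), np.float64(-6.136216626603715), np.float64(-5.5404576983910045)]
[0.6386  0.03635 0.036  ] [np.float64(102.19547285565528), np.float64(103.40445588989554), np.float64(12.506084314775205), np.float64(12.923340123437656)]
[[ 0.952  0.305 -0.001]
 [ 0.305 -0.952  0.001]
 [-0.    -0.001 -1.   ]]
{'camera_matrix': array([[289.05688429,   0.        , 321.45789014],
       [  0.        , 289.05688429, 201.02689229],
       [  0.        ,   0.        ,   1.        ]]), 'rvec': array([-2.35694701,  1.71829445,  0.23485802]), 'tvec': array([-0.62490156, -0.03378426,  0.38967774])} [ 0.0713271   0.00097513 -0.13820734]
```

Emit:
arm_command(
  deltas=[0, 0, 0, 0.26, 0.3, 0, 60, 0, 0, 0, 0.26, 0.3, 0, 60, 0, 0, 0, 0.26, 0.3, 0, 60, 0, 0, 0, 0.26, 0.3, 0, 60, 0, 0, 0, 0.26, 0.3, 0, 60, 0, 0, 0, 0.26, 0.3, 0, 60, 0, 0, 0, 0.26, 0.3, 0, 60, 0, 0, 0, 0.307, 0.882, -0.05, 60, 0, 0, 0, 0.307, 0.882, -0.05, 60, 0, 0, 0, 0.307, 0.882, -0.05, 60, 0, 0, 0, 0.307, 0.882, -0.05, 60, 0, 0, 0, 0.307, 0.882, -0.05, 60, 0, 0, 0, 0.307, 0.882, -0.05, 60, 0, 0, 0, 0.307, 0.882, -0.05, 60, 0, 0, 0, 0.307, 0.882, -0.05, 60, 0, 0, 0, 0.307, 0.882, -0.05, 60, 0, 0, 0, 0.307, 0.882, -0.05, 60, 0, 0, 0, 0.307, 0.882, -0.05, 60, 0, 0, 0, 0.307, 0.882, -0.05, 60, 0, 0, 0, 0.307, 0.882, -0.05, 60],
)

```text
clock: 2.1
position: [0.4964, 0.2918, 0.1951]
ee_rot: [-3.101, -0.491, 0.001]
force: [-0.8, 0.1, -0.3]
width: 0.655
gripper_force: 0.0
```

```bash
python3 - <<'E'
from h import *
s=sensors.observe();c=optics.calibration("wrist");i=optics.get_image("wrist")
cv2.imwrite("pics/w1.png",i);print(s["position"],s["joints"].round(2),repr(c))
E
```

```text
[0.49642656 0.29176    0.19514342] [-0.33  0.44 -0.4   1.73  0.19  1.01 -2.06] {'camera_matrix': array([[289.05688429,   0.        , 321.45789014],
       [  0.        , 289.05688429, 201.02689229],
       [  0.        ,   0.        ,   1.        ]]), 'rvec': array([-2.36068574,  1.71309196,  0.23534023]), 'tvec': array([0.12339256, 0.52262496, 0.48922653])}
```

View pics/w1.png

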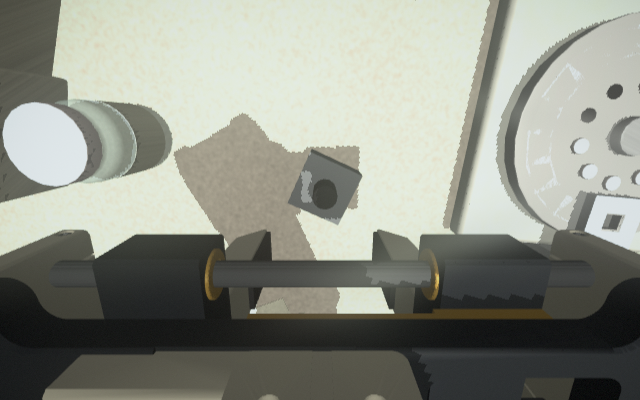

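The wrist view shows the pin head's top at about (324,193) and the slot at about (614,222).

```bash
python3 - <<'E'
from h import *
c=optics.calibration("wrist")
print(ray(c,324.5,193.5,.07),ray(c,614,222,.071),sensors.observe()["position"])
E
```

```text
[0.50308726 0.29347688 0.07      ] [0.5632745  0.02226601 0.071     ] [0.49612445 0.29447006 0.19497346]
```

Emit:
arm_command(
  deltas=[0, 0, 0, 0, 0, -0.05, 60, 0, 0, 0, 0, -0.05, 60, 0, 0, 0, 0, -0.05, 60, 0, 0, 0, 0, -0.05, 60],
)

```text
schema error: expected a multiple of 7 numbers
```

```bash
python3 - <<'E'
from h import *
s=sensors.observe();c=optics.calibration("wrist");i=optics.get_image("wrist")
cv2.imwrite("pics/w2.png",cv2.resize(i[120:250,230:400],None,fx=4,fy=4,interpolation=cv2.INTER_CUBIC));print(s["position"],sensors.observe()["position"])
import pickle;pickle.dump(c,open("c2.pkl","wb"))
E
```

```text
[0.49612445 0.29447006 0.19497346] [0.49624015 0.29140274 0.19497519]
```

View pics/w2.png

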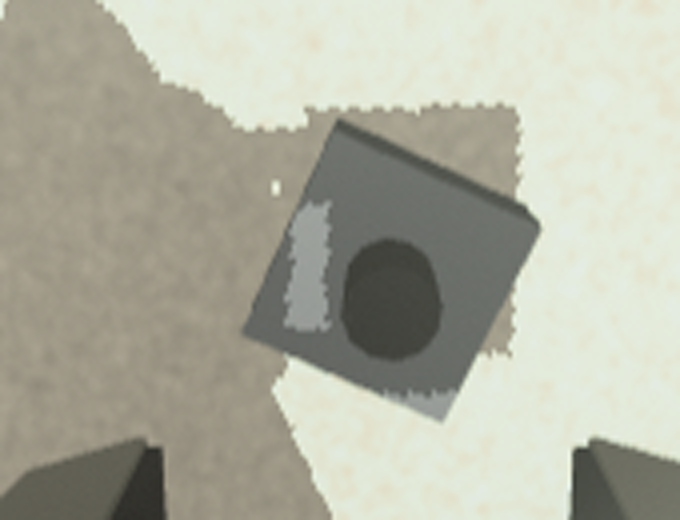

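The enlarged crop shows the pin head's top face centred at about (391,314), which is full-frame (327.4,198.1). The arm still sways by a few mm.

```bash
python3 - <<'E'
from h import *
import pickle
c=pickle.load(open("c2.pkl","rb"))
print(ray(c,327.4,198.1,.07))
E
```

```text
[0.49970879 0.28948052 0.07      ]
```

Emit:
arm_command(
  deltas=[0, 0, 0, 0, 0, -0.05, 60, 0, 0, 0, 0, 0, -0.05, 60, 0, 0, 0, 0, 0, -0.05, 60, 0, 0, 0, 0, 0, -0.05, 60],
)

```text
clock: 2.6
position: [0.4983, 0.2866, 0.1475]
ee_rot: [-3.104, -0.483, -0.002]
force: [0.2, 0.5, 0.6]
width: 0.654
gripper_force: 0.0
```

Emit:
arm_command(
  deltas=[0, 0, 0, 0.001, 0.001, -0.045, 60, 0, 0, 0, 0.001, 0.001, -0.065, 60, 0, 0, 0, 0.001, 0.001, -0.08, 60, 0, 0, 0, 0.001, 0.001, -0.085, 60, 0, 0, 0, 0.001, 0.001, -0.085, 60, 0, 0, 0, 0.001, 0.001, -0.085, 15, 0, 0, 0, 0.001, 0.001, -0.085, 15, 0, 0, 0, 0.001, 0.001, -0.085, 15, 0, 0, 0, 0.001, 0.001, -0.085, 15, 0, 0, 0, 0.001, 0.001, -0.085, 15, 0, 0, 0, 0.001, 0.001, -0.085, 15],
  force=20,
)

```text
clock: 3.7
position: [0.4986, 0.2882, 0.061]
ee_rot: [-3.103, -0.485, -0.001]
force: [-0.5, 0.8, 2.0]
width: 0.256
gripper_force: 20.0
```

Emit:
arm_command(
  deltas=[0, 0, 0, 0, 0, 0.02, 15, 0, 0, 0, 0, 0, 0.05, 15, 0, 0, 0, 0, 0, 0.085, 15, 0, 0, 0, 0, 0, 0.1, 15, 0, 0, 0, 0.008, -0.033, 0.1, 15, 0, 0, 0, 0.018, -0.078, 0.1, 15, 0, 0, 0, 0.029, -0.123, 0.1, 15, 0, 0, 0, 0.039, -0.168, 0.1, 15, 0, 0, 0, 0.05, -0.21, 0.1, 15, 0, 0, 0, 0.058, -0.245, 0.1, 15, 0, 0, 0, 0.063, -0.262, 0.1, 15, 0, 0, 0, 0.063, -0.268, 0.1, 15, 0, 0, 0, 0.063, -0.268, 0.09, 15, 0, 0, 0, 0.063, -0.268, 0.08, 15, 0, 0, 0, 0.063, -0.268, 0.075, 15, 0, 0, 0, 0.063, -0.268, 0.075, 15, 0, 0, 0, 0.063, -0.268, 0.075, 15, 0, 0, 0, 0.063, -0.268, 0.075, 15],
)

```text
clock: 5.5
position: [0.5617, 0.0202, 0.136]
ee_rot: [-3.104, -0.486, -0.001]
force: [0.1, 0.3, -1.2]
width: 0.255
gripper_force: 20.0
```

```bash
python3 - <<'E'
from h import *
s=sensors.observe();c=optics.calibration("wrist");i=optics.get_image("wrist");t=optics.get_image("side")
a=cv2.resize(i[50:250,200:440],(720,600));b=cv2.resize(t[150:270,230:370],(700,600))
cv2.imwrite("pics/w3.png",cv2.resize(np.hstack([a,b]),(800,340),interpolation=cv2.INTER_AREA));print(s["position"],s["ee_rot"],s["force"],s["joints"].round(2))
import pickle;pickle.dump(c,open("c3.pkl","wb"))
cv2.imwrite("pics/side3.png",t)
E
```

```text
[0.56168948 0.02020123 0.13599408] [-3.10383815e+00 -4.85541269e-01 -6.89863913e-04] [ 0.08907697  0.28209208 -1.19102031] [ 0.12  0.48 -0.34  1.83  0.2   0.86 -1.58]
```

View pics/w3.png

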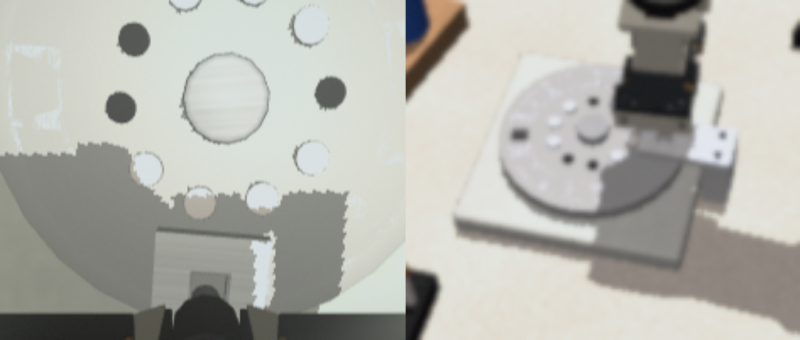

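The wrist half shows the slot from x≈190 to 231 with its far edge at y≈273, and the pin's foot at about (205,292). The side half shows the pin above the plate and the disc hole at about (520,134).

```bash
python3 - <<'E'
from h import *
import pickle
c=pickle.load(open("c3.pkl","rb"))
u=lambda x:200+x/1.69
v=lambda y:50+y/1.70
L=ray(c,u(190),v(273),.071);R=ray(c,u(231),v(276),.071);print(L,R,np.linalg.norm(L-R),np.degrees(np.arctan2(*(R-L)[1::-1])))
d=np.array([np.cos(np.radians(12.5)),np.sin(np.radians(12.5)),0]);print("slot",(L+R)/2-.0075*d)
print("foot front",ray(c,u(205),v(285),.083), "head", ray(c,u(207),v(300),.117))
P=cv2.projectPoints(np.array([[.5617,.0202,.083],[.5617,.0202,.136],[.5602,.019,.071]]),c["rvec"],c["tvec"],c["camera_matrix"],None)[0][:,0];print([(round((p[0]-200)*1.69),round((p[1]-50)*1.7)) for p in P])
i=optics.get_image("wrist");t=cv2.resize(i[180:250,270:370],(800,560),interpolation=cv2.INTER_CUBIC);cv2.imwrite("pics/w4.png",cv2.convertScaleAbs(t,alpha=2,beta=20))
E
```

```text
[0.56770727 0.02827275 0.071     ] [0.57188878 0.01084749 0.071     ] 0.017919957020536937 -76.50598697102956
slot [0.5624758  0.01793682 0.071     ]
foot front [0.56835845 0.02160448 0.083     ] head [0.57438575 0.02277402 0.117     ]
[(203, 301), (203, 361), (205, 295)]
```

View pics/w4.png

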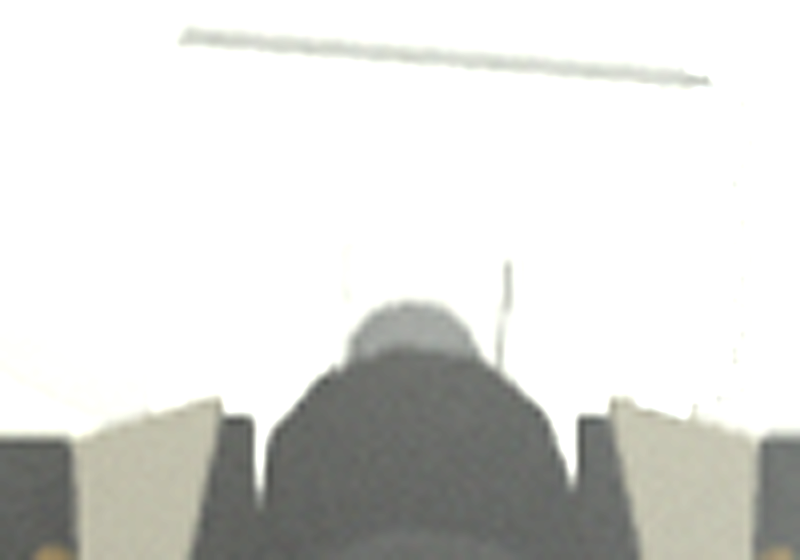

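The enlargement shows the foot spanning x 347–478 with its front at y 298. The slot's far corners are at about (346,247) and (510,262).

```bash
python3 - <<'E'
from h import *
c=optics.calibration("wrist")
F=lambda x,y,z:ray(c,269.56+x/8,179.56+y/8,z)
L=F(346,247,.071);R=F(510,262,.071);d=np.array([np.cos(np.radians(12.5)),np.sin(np.radians(12.5)),0])
print(L,R,np.linalg.norm(L-R),"slot",(L+R)/2-.0075*d)
a=F(347,350,.083);b=F(478,350,.083);f=F(412,298,.083);print(a,b,np.linalg.norm(a-b),f)
dc=ray(c,320,200,.5)*0+(-cv2.Rodrigues(c["rvec"])[0].T@c["tvec"]);print("cam",dc,sensors.observe()["position"])
E
```

```text
[0.56792541 0.02762464 0.071     ] [0.57116791 0.01280463 0.071     ] 0.015170578733273125 slot [0.56222444 0.01859134 0.071     ]
[0.56259238 0.0254953  0.083     ] [0.56610473 0.01456484 0.083     ] 0.011480919600541758 [0.56890371 0.02153656 0.083     ]
cam [0.62986812 0.04067242 0.27430659] [0.56170517 0.01984712 0.1360394 ]
```

Emit:
arm_command(
  deltas=[0, 0, 0, -0.001, -0.001, 0, 15, 0, 0, 0, -0.001, -0.001, -0.005, 15, 0, 0, 0, -0.001, -0.001, -0.009, 15, 0, 0, 0, -0.001, -0.001, -0.011, 15, 0, 0, 0, -0.001, -0.001, -0.012, 15, 0, 0, 0, -0.001, -0.001, -0.013, 15, 0, 0, 0, -0.001, -0.001, -0.014, 15, 0, 0, 0, -0.001, -0.001, -0.014, 15],
)

```text
clock: 6.45
position: [0.5605, 0.0187, 0.1217]
ee_rot: [3.104, 0.485, -0.0]
force: [0.5, 0.0, -0.7]
width: 0.258
gripper_force: 20.0
```

Emit:
arm_command(
  deltas=[0, 0, 0, 0, 0, -0.003, 15, 0, 0, 0, 0, 0, -0.006, 15, 0, 0, 0, 0, 0, -0.009, 15, 0, 0, 0, 0, 0, -0.01, 15, 0, 0, 0, 0, 0, -0.01, 15],
)

```text
clock: 6.95
position: [0.5603, 0.0187, 0.1115]
ee_rot: [3.104, 0.485, -0.001]
force: [1.2, 0.2, -0.4]
width: 0.252
gripper_force: 20.0
```

```bash
python3 - <<'E'
from h import *
from math import *
# hole angle from side camera: rectify disc plane, look for dark square at r=81 mm
hub=np.array([.5603+.081*cos(radians(12.5)),.0189+.081*sin(radians(12.5))])
c=optics.calibration("side")
def scan(i):
    g=cv2.cvtColor(i,cv2.COLOR_BGR2GRAY);th=np.radians(np.arange(0,360,3))
    P=np.array([[hub[0]+.081*cos(t+pi+radians(12.5)),hub[1]+.081*sin(t+pi+radians(12.5)),.055] for t in th])
    uv=cv2.projectPoints(P,c["rvec"],c["tvec"],c["camera_matrix"],None)[0][:,0]
    return cv2.remap(g,uv[:,0].astype(np.float32)[None],uv[:,1].astype(np.float32)[None],cv2.INTER_LINEAR)[0]
s=sensors.observe();print(s["clock"],s["position"],s["force"])
for k in range(4):
    t=sensors.observe()["clock"];v=scan(optics.get_image("side"));print(round(t,2));print(*v)
E
```

```text
6.95 [0.56034833 0.01873154 0.1114584 ] [ 1.20481057  0.23855068 -0.4292616 ]
6.95
110 102 101 96 74 42 33 39 38 32 29 29 29 29 29 29 29 30 30 30 35 46 56 65 68 51 54 134 190 204 204 204 203 202 203 207 217 215 205 202 202 203 210 216 207 202 202 203 208 211 208 204 203 203 207 214 214 205 203 202 204 209 212 208 203 202 205 212 214 207 203 203 204 208 211 208 204 203 203 204 206 207 204 203 203 205 212 211 205 203 204 204 206 207 205 203 189 136 119 118 118 118 118 118 118 118 118 119 118 118 119 118 119 119 117 113 113 125 137 129
7.0
110 101 101 96 74 42 33 40 39 31 30 30 30 30 28 29 29 30 30 30 35 45 55 66 68 51 54 134 190 201 202 207 211 206 203 202 202 203 209 208 204 202 202 204 209 216 207 202 203 204 205 207 205 203 203 204 206 210 207 203 202 202 203 207 207 204 203 203 206 212 212 206 203 202 206 213 214 208 204 203 204 209 212 205 203 203 204 205 210 207 204 204 204 204 206 208 190 136 119 119 118 118 119 118 118 118 119 119 119 119 119 118 118 118 117 113 112 126 138 128
7.05
109 101 100 95 74 42 32 39 38 31 30 29 30 29 30 30 30 29 29 31 35 45 54 63 67 54 50 131 191 202 202 202 204 213 219 208 203 202 202 207 212 208 203 202 203 205 208 207 204 203 203 206 212 214 207 203 202 204 207 208 206 203 202 204 209 212 209 206 203 203 207 214 213 206 203 203 206 212 213 207 204 203 204 205 207 205 204 203 204 208 216 212 205 204 204 205 197 139 119 118 118 119 119 118 118 119 118 118 119 119 119 118 119 119 117 113 112 127 138 128
7.1
110 102 101 96 75 43 33 40 39 32 30 31 29 29 30 29 30 29 30 30 35 43 52 63 68 54 50 128 191 207 207 203 203 202 202 204 204 203 202 202 202 204 208 204 202 202 202 204 207 209 204 202 203 203 205 207 204 203 203 204 210 211 206 203 203 204 209 211 207 204 203 205 209 210 206 204 203 204 208 212 209 205 203 204 206 214 212 206 204 203 204 209 216 211 205 203 189 136 119 119 118 119 118 119 119 119 118 119 119 118 118 118 118 118 117 113 113 127 140 131
```

Emit:
arm_command(
  deltas=[0, 0, 0, 0, 0, -0.002, 15, 0, 0, 0, 0, 0, -0.003, 15, 0, 0, 0, 0, 0, -0.004, 15, 0, 0, 0, 0, 0, -0.0045, 15, 0, 0, 0, 0, 0, -0.0045, 15],
)

```text
clock: 7.65
position: [0.5607, 0.0185, 0.1074]
ee_rot: [3.104, 0.484, 0.001]
force: [-0.1, -1.1, 1.6]
width: 0.258
gripper_force: 20.0
```

```bash
cat >> h.py <<'E'
from math import *
hub=np.array([.5603+.081*cos(radians(12.5)),.0189+.081*sin(radians(12.5))])
TH=np.arange(84,286,2)
def look(n=2,dt=1):
    c=optics.calibration("side")
    P=np.array([[hub[0]+.081*cos(t+pi+radians(12.5)),hub[1]+.081*sin(t+pi+radians(12.5)),.055] for t in np.radians(np.arange(60,360,2))])
    uv=cv2.projectPoints(P,c["rvec"],c["tvec"],c["camera_matrix"],None)[0][:,0].astype(np.float32)
    for k in range(n*dt):
        s=sensors.observe();i=optics.get_image("side")
        if k%dt: continue
        v=cv2.remap(cv2.cvtColor(i,cv2.COLOR_BGR2GRAY),uv[:,0][None],uv[:,1][None],cv2.INTER_LINEAR)[0]
        a=np.arange(60,360,2);m=((v<110)&(a>86)&(a<284))|((v<95)&(a>=284)&(a<338))
        print(round(s["clock"],2),s["position"].round(4),s["force"].round(1),"hole",a[m].mean() if m.any() else None,m.sum())
E
python3 -c "
from h import *
look(3)"
```

```text
7.65 [0.5607 0.0185 0.1074] [-0.1 -1.1  1.6] hole None 0
7.7 [0.5607 0.0186 0.1074] [-0.9 -0.8  1. ] hole None 0
7.75 [0.5607 0.0186 0.1074] [ 0.4 -2.7  0.7] hole None 0
```

Emit:
arm_command(
  deltas=[0, 0, 0, 0, 0, -0.001, 15, 0, 0, 0, 0, 0, -0.001, 15],
)

```text
clock: 8.0
position: [0.5608, 0.0185, 0.1064]
ee_rot: [3.104, 0.484, 0.001]
force: [1.0, -0.9, 4.3]
width: 0.256
gripper_force: 20.0
```

```bash
python3 -c "
from h import *
look(3,2)
cv2.imwrite('pics/s5.png',cv2.resize(optics.get_image('side')[150:270,230:370],(700,600)))"
```

```text
8.0 [0.5608 0.0185 0.1064] [ 1.  -0.9  4.3] hole 99.0 4
8.1 [0.5608 0.0185 0.1064] [ 0.8 -2.1  3.4] hole 104.0 3
8.2 [0.5607 0.0186 0.1064] [-0.6 -1.1  3.4] hole 110.0 3
```

View pics/s5.png

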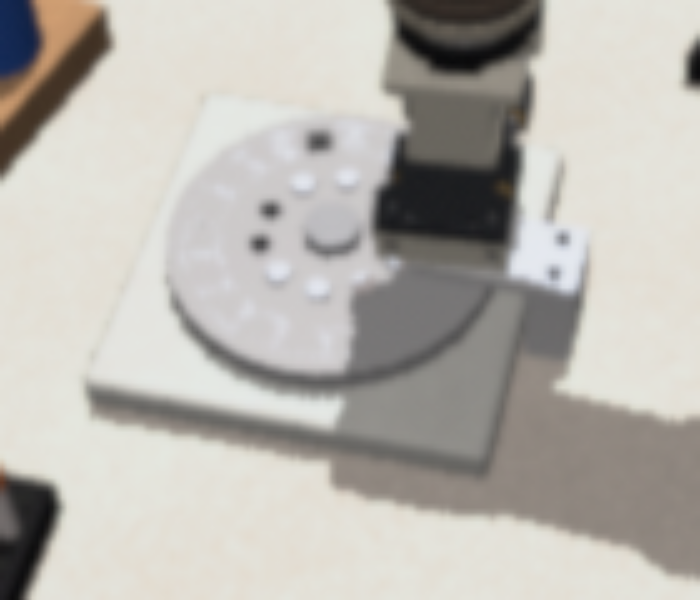

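The disc hole is in view at about (320,140), roughly 110° past the slot, and the disc is turning at about 0.95 rad/s. I'll press a little more.

Emit:
arm_command(
  deltas=[0, 0, 0, 0, 0, -0.0008, 15, 0, 0, 0, 0, 0, -0.0008, 15, 0, 0, 0, 0, 0, -0.0008, 15],
)

```text
clock: 8.65
position: [0.5608, 0.0185, 0.1056]
ee_rot: [3.104, 0.484, 0.001]
force: [1.1, -3.1, 5.5]
width: 0.261
gripper_force: 20.0
```

```bash
python3 -c "
from h import *
look(6,4)"
```

```text
8.65 [0.5608 0.0185 0.1056] [ 1.1 -3.1  5.5] hole 127.0 4
8.85 [0.5608 0.0185 0.1056] [ 0.8 -2.8  5.2] hole 133.0 4
9.05 [0.5608 0.0185 0.1056] [-0.6 -2.8  5.5] hole 139.0 4
9.25 [0.5608 0.0185 0.1057] [ 0.6 -3.1  5.8] hole 143.0 4
9.45 [0.5608 0.0185 0.1056] [ 0.7 -3.   6.2] hole 149.0 4
9.65 [0.5608 0.0185 0.1056] [ 0.3 -3.   4.6] hole 154.0 3
```

Emit:
arm_command(
  deltas=[0, 0, 0, 0, 0, 0, 15, 0, 0, 0, 0, 0, 0, 15, 0, 0, 0, 0, 0, 0, 15, 0, 0, 0, 0, 0, 0, 15, 0, 0, 0, 0, 0, 0, 15, 0, 0, 0, 0, 0, 0, 15, 0, 0, 0, 0, 0, 0, 15, 0, 0, 0, 0, 0, 0, 15, 0, 0, 0, 0, 0, 0, 15, 0, 0, 0, 0, 0, 0, 15, 0, 0, 0, 0, 0, 0, 15, 0, 0, 0, 0, 0, 0, 15, 0, 0, 0, 0, 0, 0, 15, 0, 0, 0, 0, 0, 0, 15, 0, 0, 0, 0, 0, 0, 15, 0, 0, 0, 0, 0, 0, 15, 0, 0, 0, 0, 0, 0, 15, 0, 0, 0, 0, 0, 0, 15, 0, 0, 0, 0, 0, 0, 15, 0, 0, 0, 0, 0, 0, 15],
)

```text
clock: 11.85
position: [0.5608, 0.0185, 0.1057]
ee_rot: [3.104, 0.484, 0.001]
force: [0.3, -2.8, 5.7]
width: 0.257
gripper_force: 20.0
```

Emit:
arm_command(
  deltas=[0, 0, 0, 0, 0, 0, 15, 0, 0, 0, 0, 0, 0, 15, 0, 0, 0, 0, 0, 0, 15, 0, 0, 0, 0, 0, 0, 15, 0, 0, 0, 0, 0, 0, 15, 0, 0, 0, 0, 0, 0, 15, 0, 0, 0, 0, 0, 0, 15, 0, 0, 0, 0, 0, 0, 15, 0, 0, 0, 0, 0, 0, 15, 0, 0, 0, 0, 0, 0, 15, 0, 0, 0, 0, 0, 0, 15, 0, 0, 0, 0, 0, 0, 15, 0, 0, 0, 0, 0, 0, 15, 0, 0, 0, 0, 0, 0, 15, 0, 0, 0, 0, 0, 0, 15, 0, 0, 0, 0, 0, 0, 15, 0, 0, 0, 0, 0, 0, 15, 0, 0, 0, 0, 0, 0, 15, 0, 0, 0, 0, 0, 0, 15, 0, 0, 0, 0, 0, 0, 15],
)

```text
clock: 13.85
position: [0.5608, 0.0185, 0.1056]
ee_rot: [3.104, 0.484, 0.001]
force: [0.4, -3.1, 6.4]
width: 0.256
gripper_force: 20.0
```

```bash
python3 -c "
from h import *
look(5,4)"
```

```text
13.85 [0.5608 0.0185 0.1056] [ 0.4 -3.1  6.4] hole 259.0 4
14.05 [0.5608 0.0185 0.1056] [ 0.9 -2.8  5.9] hole 265.0 4
14.25 [0.5608 0.0185 0.1056] [ 1.2 -2.3  5.8] hole 270.0 5
14.45 [0.5608 0.0185 0.1056] [ 0.9 -3.5  5.7] hole 275.0 4
14.65 [0.5608 0.0185 0.1056] [ 0.5 -2.2  4.9] hole 280.0 3
```

Emit:
arm_command(
  deltas=[0, 0, 0, 0, 0, 0, 15, 0, 0, 0, 0, 0, 0, 15, 0, 0, 0, 0, 0, 0, 15, 0, 0, 0, 0, 0, 0, 15, 0, 0, 0, 0, 0, 0, 15, 0, 0, 0, 0, 0, 0, 15, 0, 0, 0, 0, 0, 0, 15, 0, 0, 0, 0, 0, -0.0004, 15, 0, 0, 0, 0, 0, -0.0004, 15, 0, 0, 0, 0, 0, -0.0004, 15],
)

```text
clock: 15.85
position: [0.5609, 0.0184, 0.1053]
ee_rot: [3.104, 0.484, 0.001]
force: [0.4, -3.3, 6.6]
width: 0.258
gripper_force: 20.0
```

```bash
python3 -c "
from h import *
look(4,4)"
```

```text
15.85 [0.5609 0.0184 0.1053] [ 0.4 -3.3  6.6] hole 310.0 5
16.05 [0.5609 0.0184 0.1053] [ 0.7 -3.6  6. ] hole 313.0 6
16.25 [0.5609 0.0184 0.1053] [ 1.1 -2.7  7. ] hole 317.0 6
16.45 [0.5609 0.0184 0.1053] [ 0.1 -2.8  5.3] hole 319.0 6
```

Emit:
arm_command(
  deltas=[0, 0, 0, 0, 0, 0, 15, 0, 0, 0, 0, 0, 0, 15, 0, 0, 0, 0, 0, 0, 15, 0, 0, 0, 0, 0, 0, 15, 0, 0, 0, 0, 0, 0, 15, 0, 0, 0, 0, 0, 0, 15, 0, 0, 0, 0, 0, 0, 15, 0, 0, 0, 0, 0, 0, 15, 0, 0, 0, 0, 0, 0, 15, 0, 0, 0, 0, 0, 0, 15, 0, 0, 0, 0, 0, 0, 15, 0, 0, 0, 0, 0, 0, 15, 0, 0, 0, 0, 0, 0, 15, 0, 0, 0, 0, 0, 0, 15, 0, 0, 0, 0, 0, 0, 15, 0, 0, 0, 0, 0, 0, 15, 0, 0, 0, 0, 0, 0, 15, 0, 0, 0, 0, 0, 0, 15],
)

```text
clock: 18.45
position: [0.561, 0.0184, 0.1053]
ee_rot: [3.104, 0.484, 0.001]
force: [1.2, -3.5, 5.2]
width: 0.257
gripper_force: 20.0
```

```bash
python3 -c "
from h import *
look(7,2)"
```

```text
18.45 [0.561  0.0184 0.1053] [ 1.2 -3.5  5.2] hole None 0
18.55 [0.561  0.0184 0.1053] [ 0.2 -3.   5.3] hole None 0
18.65 [0.5605 0.0187 0.105 ] [ 0.2  0.3 -1. ] hole None 0
18.75 [0.5604 0.0181 0.1047] [ 1.4 -4.1 -0.1] hole None 0
18.85 [0.5604 0.0182 0.1047] [ 0.8 -4.2  0.1] hole None 0
18.95 [0.5604 0.0184 0.1048] [ 1.5 -3.1  0.3] hole None 0
19.05 [0.5603 0.0186 0.1049] [ 0.3 -3.6 -0.7] hole None 0
```

The hole has arrived: the vertical force dropped to zero and the pin is holding the disc from the side. Next I lower the pin home.

Emit:
arm_command(
  deltas=[0, 0, 0, 0, 0, -0.001, 15, 0, 0, 0, 0, 0, -0.002, 15, 0, 0, 0, 0, 0, -0.003, 15, 0, 0, 0, 0, 0, -0.004, 15, 0, 0, 0, 0, 0, -0.005, 15, 0, 0, 0, 0, 0, -0.006, 15, 0, 0, 0, 0, 0, -0.007, 15, 0, 0, 0, 0, 0, -0.0075, 15, 0, 0, 0, 0, 0, -0.0075, 15],
)

```text
clock: 20.05
position: [0.5605, 0.0187, 0.0975]
ee_rot: [3.104, 0.484, -0.0]
force: [1.3, -3.7, 0.3]
width: 0.258
gripper_force: 20.0
```

Emit:
arm_command(
  deltas=[0, 0, 0, 0, 0, -0.0005, 15, 0, 0, 0, 0, 0, -0.001, 15, 0, 0, 0, 0, 0, -0.0015, 15, 0, 0, 0, 0, 0, -0.0015, 15],
)

```text
clock: 20.45
position: [0.5606, 0.0187, 0.0962]
ee_rot: [3.104, 0.485, 0.0]
force: [1.0, -4.7, 2.4]
width: 0.257
gripper_force: 20.0
```

Emit:
arm_command(
  deltas=[0, 0, 0, 0, 0, -0.0004, 15, 0, 0, 0, 0, 0, -0.0004, 15, 0, 0, 0, 0, 0, -0.0008, 15, 0, 0, 0, 0, 0, -0.0008, 15],
)

```text
clock: 20.85
position: [0.5607, 0.0187, 0.0961]
ee_rot: [3.104, 0.484, 0.001]
force: [-0.8, -4.4, 10.8]
width: 0.259
gripper_force: 20.0
```

The pin is home: the shoulder is seated at the predicted height with about 11 N of reaction. I'll ease off, open and retreat.

Emit:
arm_command(
  deltas=[0, 0, 0, 0, 0, 0.0007, 15, 0, 0, 0, 0, 0, 0.0007, 15, 0, 0, 0, 0, 0, 0.0007, 50, 0, 0, 0, 0, 0, 0.0007, 50, 0, 0, 0, 0, 0, 0.0007, 50, 0, 0, 0, 0, 0, 0.0007, 50, 0, 0, 0, 0, 0, 0.01, 50, 0, 0, 0, 0, 0, 0.03, 50, 0, 0, 0, 0, 0, 0.06, 50, 0, 0, 0, 0, 0, 0.1, 50, 0, 0, 0, -0.03, 0, 0.12, 50, 0, 0, 0, -0.06, 0, 0.12, 50, 0, 0, 0, -0.08, 0, 0.12, 50, 0, 0, 0, -0.08, 0, 0.12, 50, 0, 0, 0, -0.08, 0, 0.12, 50],
)

```text
clock: 22.35
position: [0.4808, 0.0188, 0.216]
ee_rot: [3.104, 0.485, 0.002]
force: [1.0, 0.3, 0.2]
width: 0.543
gripper_force: 0.0
```

```bash
python3 -c "
from h import *
a=optics.get_image('wrist');b=optics.get_image('side')
cv2.imwrite('pics/end.png',np.hstack([cv2.resize(a[0:240,160:480],(400,300)),cv2.resize(b[140:260,230:390],(400,300))]))"
```

```text
(no output)
```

View pics/end.png

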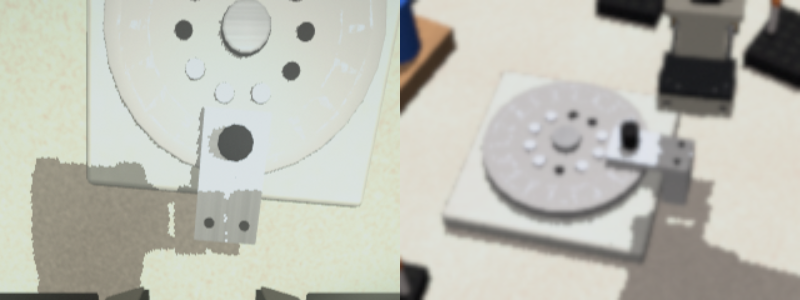

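The pin stands upright in the slot with its head on the plate, at about (235,143) in the wrist half. The gripper is clear and no open hole shows on the rim.

```bash
python3 -c "
from cell import arm
print(arm.sign_off())"
```

```text
the job is handed in; nothing more can be done
None
```

The job is handed in at about 22 s on the clock: the pin braked the carousel, dropped into its hole, was pressed home with about 11 N and released; the final pictures show it seated with the gripper clear, but the hand-in returned no verdict.

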